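# Stand the open sample glasses in ring holders of their size

## Task

Pick out the four open glasses and stand each upright in a ring holder of its own size, one glass to a holder: the two large glasses first (either large holder will do), and only when both are in, the two small ones. Carry them upright and set them down rather than dropping them, and leave the two capped vials standing where they are.

Things in the scene. Friction and masses are not known exactly. Their poses are not given: they have to be found in the camera images.
- large_glass_1: Large open glass, the lower of the two: clear, no lid, grey-brown residue inside, round, 59 mm across, 50 mm high, about 60 g. Origin: centre of its underside; z up its axis; its yaw does not matter. It stands on the bench (z = 0) at the start, with at least 25 mm free round it.
- large_glass_2: Large open glass, the taller of the two: clear, no lid, brown residue inside, round, 63 mm across, 62 mm high, about 60 g. Origin: centre of its underside; z up its axis; its yaw does not matter. It stands on the bench (z = 0) at the start, with at least 25 mm free round it.
- small_glass_1: Small open glass: clear, no lid, sandy residue inside, round, 35 mm across, 45 mm high, about 60 g; the two small glasses are alike. Origin: centre of its underside; z up its axis; its yaw does not matter. It stands on the bench (z = 0) at the start, with at least 25 mm free round it.
- small_glass_2: Small open glass, like small_glass_1: 35 mm across, 45 mm high. Origin: centre of its underside; z up its axis; its yaw does not matter. It stands on the bench (z = 0) at the start, with at least 25 mm free round it.
- large_holder_1: Large ring holder, one of two alike: low round grey plastic cup fixed to the bench, three small screw lugs round it. Collar 91 mm outside, 84 mm inside, its top 12 mm and the inner floor 4 mm above the bench; 10 to 13 mm of play round a large glass. Keep the fingertips above the collar. Origin: centre of its underside, on the bench; z up; yaw does not matter.
- large_holder_2: Large ring holder, one of two alike: low round grey plastic cup fixed to the bench, three small screw lugs round it. Collar 91 mm outside, 84 mm inside, its top 12 mm and the inner floor 4 mm above the bench; 10 to 13 mm of play round a large glass. Keep the fingertips above the collar. Origin: centre of its underside, on the bench; z up; yaw does not matter.
- small_holder_1: Small ring holder, one of two alike: like the large one, but the collar is 63 mm outside, 56 mm inside (top 12 mm, inner floor 4 mm above the bench); 10 mm of play round a small glass; a large glass does not fit. Origin: centre of its underside, on the bench; z up; yaw does not matter.
- small_holder_2: Small ring holder, one of two alike: like the large one, but the collar is 63 mm outside, 56 mm inside (top 12 mm, inner floor 4 mm above the bench); 10 mm of play round a small glass; a large glass does not fit. Origin: centre of its underside, on the bench; z up; yaw does not matter.
- vial_1: Bystander: capped sample vial, slim, 26 mm across, 58 mm high, standing upright among the glasses; not to be moved. Origin: centre of its underside.
- vial_2: Bystander: another capped sample vial, the same as vial_1, standing among the glasses; not to be moved. Origin: centre of its underside.
There are look-alikes about, which are no part of the job. Leave any green look-alike of the small_holder_1 alone.

How it is judged (in metres and radians):
On the way, in this order (a step that is already met when the one before it is completed fails the run):
1. both large glasses stand in the large holders, one in each, released, while the small glasses are still where they stood ((((horizontal distance between large_glass_1 and large_holder_1 below 0.014 m and z of large_glass_1 in the frame of large_holder_1 between 0.001 and 0.008 m and angle between large_glass_1's own z axis and vertical below 0.1 rad) and (horizontal distance between large_glass_2 and large_holder_2 below 0.014 m and z of large_glass_2 in the frame of large_holder_2 between 0.001 and 0.008 m and angle between large_glass_2's own z axis and vertical below 0.1 rad)) or ((horizontal distance between large_glass_1 and large_holder_2 below 0.014 m and z of large_glass_1 in the frame of large_holder_2 between 0.001 and 0.008 m and angle between large_glass_1's own z axis and vertical below 0.1 rad) and (horizontal distance between large_glass_2 and large_holder_1 below 0.014 m and z of large_glass_2 in the frame of large_holder_1 between 0.001 and 0.008 m and angle between large_glass_2's own z axis and vertical below 0.1 rad))) and contact force between the fingers and large_glass_1 below 0.05 N and linear speed of each of large_glass_1, large_glass_2 below 0.02 m/s and angular speed of each of large_glass_1, large_glass_2 below 0.2 rad/s and contact force between the fingers and large_glass_2 below 0.05 N and distance of each of small_glass_1, small_glass_2 from where it was at the start of the episode below 0.03 m), for 0.2 s.
2. both small glasses stand in the small holders, one in each, released ((((horizontal distance between small_glass_1 and small_holder_1 below 0.014 m and z of small_glass_1 in the frame of small_holder_1 between 0.001 and 0.008 m and angle between small_glass_1's own z axis and vertical below 0.1 rad) and (horizontal distance between small_glass_2 and small_holder_2 below 0.014 m and z of small_glass_2 in the frame of small_holder_2 between 0.001 and 0.008 m and angle between small_glass_2's own z axis and vertical below 0.1 rad)) or ((horizontal distance between small_glass_1 and small_holder_2 below 0.014 m and z of small_glass_1 in the frame of small_holder_2 between 0.001 and 0.008 m and angle between small_glass_1's own z axis and vertical below 0.1 rad) and (horizontal distance between small_glass_2 and small_holder_1 below 0.014 m and z of small_glass_2 in the frame of small_holder_1 between 0.001 and 0.008 m and angle between small_glass_2's own z axis and vertical below 0.1 rad))) and contact force between the fingers and small_glass_1 below 0.05 N and linear speed of each of small_glass_1, small_glass_2 below 0.02 m/s and angular speed of each of small_glass_1, small_glass_2 below 0.2 rad/s and contact force between the fingers and small_glass_2 below 0.05 N), for 0.2 s.
At the end, for the whole second after the job is handed in: Each large glass stands in a large holder and each small glass in a small holder, one to a holder: on the holder's floor (within 4 mm), within 14 mm of its centre, upright within 0.1 rad, released and at rest; both vials upright and within 20 mm of where they stood (all of step 2 and (((horizontal distance between large_glass_1 and large_holder_1 below 0.014 m and z of large_glass_1 in the frame of large_holder_1 between 0.001 and 0.008 m and angle between large_glass_1's own z axis and vertical below 0.1 rad) and (horizontal distance between large_glass_2 and large_holder_2 below 0.014 m and z of large_glass_2 in the frame of large_holder_2 between 0.001 and 0.008 m and angle between large_glass_2's own z axis and vertical below 0.1 rad)) or ((horizontal distance between large_glass_1 and large_holder_2 below 0.014 m and z of large_glass_1 in the frame of large_holder_2 between 0.001 and 0.008 m and angle between large_glass_1's own z axis and vertical below 0.1 rad) and (horizontal distance between large_glass_2 and large_holder_1 below 0.014 m and z of large_glass_2 in the frame of large_holder_1 between 0.001 and 0.008 m and angle between large_glass_2's own z axis and vertical below 0.1 rad))) and contact force between the fingers and large_glass_1 below 0.05 N and linear speed of each of large_glass_1, large_glass_2 below 0.02 m/s and angular speed of each of large_glass_1, large_glass_2 below 0.2 rad/s and contact force between the fingers and large_glass_2 below 0.05 N and distance of each of vial_1, vial_2 from where it was at the start of the episode below 0.02 m and angle between each of vial_1, vial_2's own z axis and vertical below 0.1 rad); the robot touches nothing.
It fails at once if a glass is tipped by more than about 35 degrees (angle between any of large_glass_1, large_glass_2, small_glass_1, small_glass_2's own z axis and vertical above 0.6 rad).
It fails at once if a glass is dropped (falls free faster than 0.6 m/s, about 2 cm) ((linear speed of large_glass_1 above 0.6 m/s and contact force between the fingers and large_glass_1 below 0.05 N) or (linear speed of large_glass_2 above 0.6 m/s and contact force between the fingers and large_glass_2 below 0.05 N) or (linear speed of small_glass_1 above 0.6 m/s and contact force between the fingers and small_glass_1 below 0.05 N) or (linear speed of small_glass_2 above 0.6 m/s and contact force between the fingers and small_glass_2 below 0.05 N)).
It fails at once if a capped vial is knocked over or moved by more than 40 mm (distance of any of vial_1, vial_2 from where it was at the start of the episode above 0.04 m or angle between any of vial_1, vial_2's own z axis and vertical above 0.6 rad).
It also fails if it takes over 128 s, if anything falls off the work surface, if the arm or the gripper's body presses on something with over 40 N, if the wrist force passes 120 N, or if a joint passes its speed limit or range.

## Robot

A 6-joint arm with a two-finger parallel gripper is mounted at the origin on a cart in front of the work surface, level with it; the furniture and walls round the work are solid. World frame = base frame: x ahead of the robot, y to its left, z up, the work surface at z = 0. Lengths are in m, angles in degrees, forces in N, time in s.
With the tool pointing down it reaches from about 0.325 to 0.85 m from the base axis. Payload 4.4 kg.
Tool frame: the origin (TCP) lies midway between the tips of the shut fingers; the grasp point (between the pads) lies 19 mm behind it; z points along the fingers, y is the line along which they close (so a half turn about z gives the same grasp; the last joint's range is limited). The gripper opens to 94 mm and grips with 3 to 60 N. Pads are 16 mm wide; open, the fingers measure 119 mm over their backs; the gripper's body (75 mm by 177 mm) begins 78 mm behind the grasp point.
Start: joints at [65.059, 11.837, 88.321, -0, 79.842, -8.623], TCP at [0.162, 0.552, 0.205] pointing down, gripper open.
Joint ranges: [-156.59, 156.59], [-49.26, 127.26], [12.9, 141.05], [-63.56, 243.56], [4.71, 150.69], [-161.64, 161.64]. Speed limits (degrees/s): [159.86, 159.86, 180, 180, 180, 180].

## Interface

Orientations are given as a 3x3 rotation matrix whose columns are the frame's x, y, z axes.
In Python, from workcell import arm gives the robot as it stands. The module is installed in compiled form; this text tells all that it offers. Calls block until the motion is done:
- arm.move_ptp(position, orientation): joint-space move of the TCP to a pose.
- arm.move_l(position, speed=0.15, frame=None, guard=None): straight line of the TCP; frame=None keeps the orientation; speed is the mean speed in m/s. With guard (N) it stops when the force on the tool has changed by that much, and returns True; else False.
- arm.move_joints(angles): joint-space move.
- arm.gripper_to(opening, f_grip=None): finger opening in m; f_grip is the grip in N (None keeps the last); returns when the fingers have stopped.
- arm.dwell(seconds).
- arm.inverse_kinematics(position, orientation): joint angles nearest the present ones, or None.
- arm.read_state(): the state.
- arm.camera(name): name is "side" or "top" or "wrist"; returns a dict with "frame" (400x640x3 uint8, red, green, blue), "mtx" (3x3 intrinsics, pixels), "R" (3x3) and "t" (3): a world point X has camera coordinates R X + t. Camera axes: x right, y down, z forward; pixel columns grow to the right and rows downward; lengths in m; the calibration is good to about 2 mm. A picture is of the moment at which its call begins. There is no depth.
A pose or a line that the arm cannot do raises arm.PlanningError and nothing moves.
- arm.job_done(): hands the job in; it is judged then, once.
The state is a dict: "time": time; "joint_positions": joint angles; "qvel": joint speeds; "effort": joint torques, N m; "position": TCP position; "ee_rot": TCP orientation; "contact_force": force on the tool from outside, world axes, zero at the start; "moment": the same for the moment, N m; "grip_width": finger opening in m; "grip_force": force on a finger pad.
Only numpy, scipy, OpenCV 4.12 (cv2) and the standard library are available. Lean on these libraries where they do the work, as an engineer would, in place of code of your own. Each camera call takes 0.05 s, during which the arm holds its last target. There are 200 camera calls.

## Working session

There is one attempt and no reset: what is moved stays moved. The work goes in short steps, each a Python script; the robot and the scene stay as the last script left them, time stands still between calls to the robot, and variables do not carry over. Pictures are saved under pics/ and viewed, at most 14 in all, crops included, and the job is handed in when it is done.

```bash
mkdir -p pics; python3 - <<'E'
from workcell import arm
import cv2,numpy as np,pickle
d={}
for n in("top","side","wrist"):
    c=arm.camera(n);d[n]=c
    cv2.imwrite(f"pics/{n}0.png",c["frame"][:,:,::-1])
    print(n,c["mtx"].tolist(),(-c["R"].T@c["t"]).round(3),c["R"].round(3).tolist())
pickle.dump(d,open("c0.pkl","wb"))
s=arm.read_state();print(s["ee_rot"],s["time"],s["grip_width"])
E
```

```text
top [[360.9796910102189, 0.0, 323.46413139828695], [0.0, 360.9796910102189, 191.63155319482087], [0.0, 0.0, 1.0]] [0.346 0.078 0.858] [[-0.011, -1.0, 0.003], [-0.976, 0.01, -0.218], [0.217, -0.005, -0.976]]
side [[450.05316615392826, 0.0, 320.37401532546545], [0.0, 450.05316615392826, 201.25978291620012], [0.0, 0.0, 1.0]] [ 0.154 -0.701  0.563] [[0.887, -0.462, -0.009], [-0.243, -0.449, -0.86], [0.393, 0.765, -0.51]]
wrist [[325.06113059592104, 0.0, 318.601011331069], [0.0, 325.06113059592104, 197.92617597125846], [0.0, 0.0, 1.0]] [0.092 0.573 0.383] [[0.28, 0.96, -0.001], [0.93, -0.271, 0.25], [0.24, -0.071, -0.968]]
[[-9.59724887e-01  2.80940668e-01 -6.95250430e-04]
 [ 2.80941436e-01  9.59723638e-01 -1.56501286e-03]
 [ 2.27572515e-04 -1.69730644e-03 -9.99998534e-01]] 0.15 0.09416327610890507
```

View pics/top0.png

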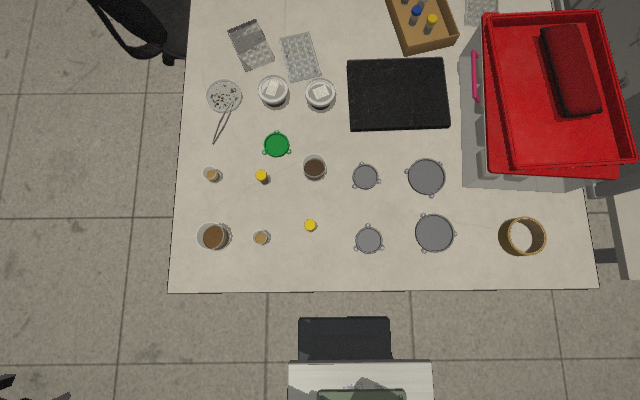

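View pics/side0.png

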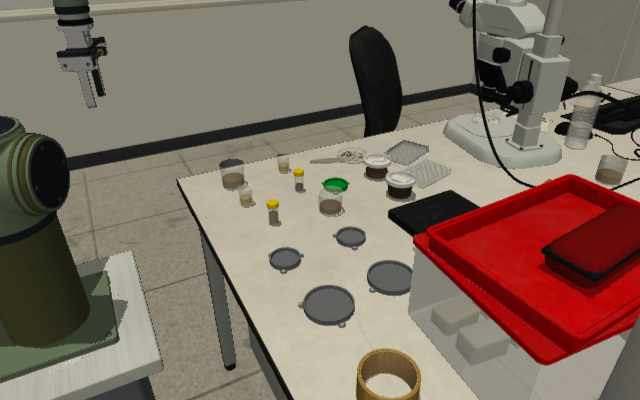

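```bash
cat > h.py <<'E'
import numpy as np,cv2
def ray(c,u,v):
    d=c["R"].T@np.linalg.inv(c["mtx"])@np.array([u,v,1.]);return -c["R"].T@c["t"],d/np.linalg.norm(d)
def onplane(c,u,v,z):
    o,d=ray(c,u,v);return o+d*(z-o[2])/d[2]
def tri(obs):
    A=np.zeros((3,3));b=np.zeros(3)
    for c,u,v in obs:
        o,d=ray(c,u,v);P=np.eye(3)-np.outer(d,d);A+=P;b+=P@o
    X=np.linalg.solve(A,b)
    return X,max(np.linalg.norm(np.cross(X-ray(c,u,v)[0],ray(c,u,v)[1])) for c,u,v in obs)
def proj(c,X):
    p=c["mtx"]@(c["R"]@np.asarray(X)+c["t"]);return p[:2]/p[2]
E
python3 - <<'E'
import pickle,cv2,numpy as np
from h import *
d=pickle.load(open("c0.pkl","rb"));t=d["top"]
for n,(u,v,z) in dict(L2=(213,237,.01),L1=(314,168,.01),S1=(211,175,.01),S2=(261,238,.01),V1=(262,176,.055),V2=(310,225,.055),LHa=(427,177,.006),LHb=(434,233,.006),SHa=(365,177,.006),SHb=(369,240,.006),green=(277,144,.006),roll=(522,236,.03)).items():
    X=onplane(t,u,v,z);print(n,X.round(3),np.hypot(*X[:2]).round(3),proj(d["side"],X).round())
f=t["frame"];hsv=cv2.cvtColor(f,cv2.COLOR_RGB2HSV)
for u,v in[(427,177),(434,233),(365,177),(369,240),(440,215),(340,220),(213,237),(314,168),(211,175),(261,238)]:print((u,v),hsv[v,u])
s=d["side"]["frame"];hs=cv2.cvtColor(s,cv2.COLOR_RGB2HSV)
for u,v in[(328,305),(390,277),(285,259),(350,237),(232,181),(330,208),(284,168),(245,199),(320,250)]:print((u,v),hs[v,u])
a=cv2.resize(f[130:260,190:340,::-1],None,fx=4,fy=4,interpolation=cv2.INTER_CUBIC)
cv2.imwrite("pics/tz.png",a)
cv2.imwrite("pics/sz.png",cv2.resize(s[145:245,210:360,::-1],None,fx=5,fy=5,interpolation=cv2.INTER_CUBIC))
E
```

```text
L2 [0.429 0.334 0.01 ] 0.543 [233. 180.]
L1 [0.595 0.096 0.01 ] 0.602 [332. 206.]
S1 [0.579 0.347 0.01 ] 0.675 [283. 166.]
S2 [0.425 0.221 0.01 ] 0.48 [246. 199.]
V1 [0.563 0.215 0.055] 0.603 [298. 172.]
V2 [0.449 0.105 0.055] 0.461 [272. 203.]
LHa [ 0.57  -0.179  0.006] 0.598 [391. 278.]
LHb [ 0.433 -0.186  0.006] 0.471 [329. 304.]
SHa [ 0.572 -0.028  0.006] 0.572 [350. 236.]
SHb [ 0.418 -0.032  0.006] 0.42 [285. 258.]
green [0.659 0.188 0.006] 0.685 [336. 185.]
roll [ 0.422 -0.38   0.03 ] 0.568 [388. 381.]
(427, 177) [ 30   9 111]
(434, 233) [  0   6 118]
(365, 177) [ 30  11 116]
(369, 240) [  8   8 128]
(440, 215) [ 17  18 127]
(340, 220) [ 20  35 182]
(213, 237) [ 16 132 106]
(314, 168) [ 15 112  80]
(211, 175) [ 19 133 151]
(261, 238) [ 19 137 153]
(328, 305) [23 10 98]
(390, 277) [30  8 97]
(285, 259) [30 10 98]
(350, 237) [30  8 97]
(232, 181) [ 17  93 115]
(330, 208) [ 16  75 102]
(284, 168) [ 20  95 121]
(245, 199) [ 21 102 137]
(320, 250) [ 21  37 192]
```

View pics/tz.png

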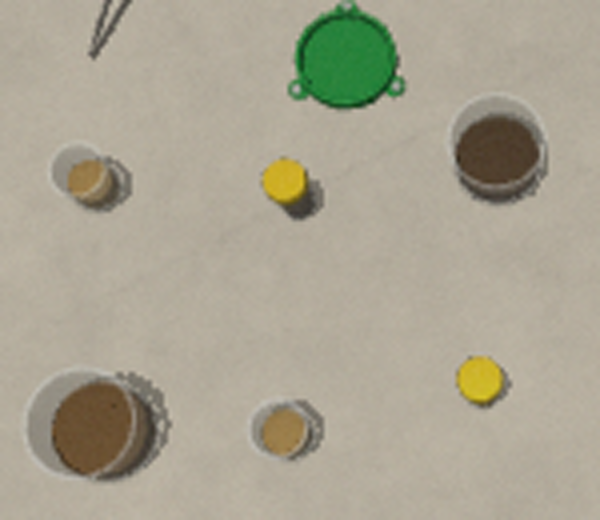

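View pics/sz.png

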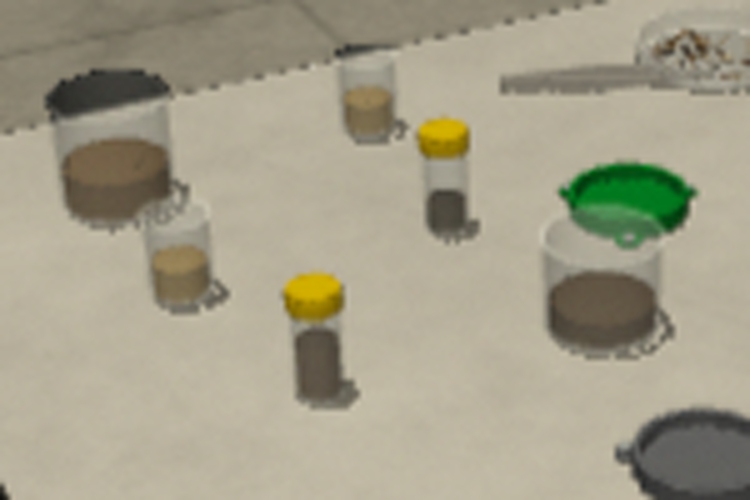

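View pics/wrist0.png

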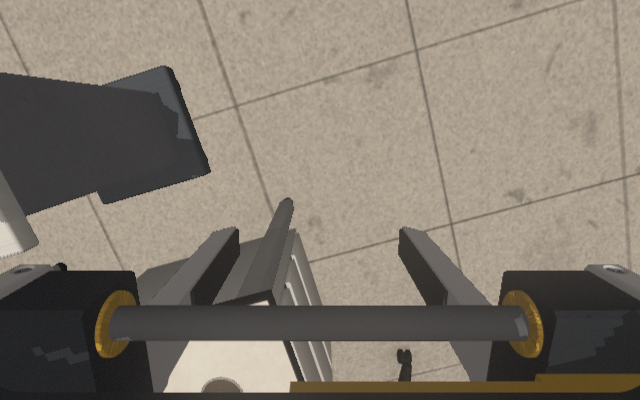

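```bash
python3 - <<'E'
from workcell import arm
import cv2,numpy as np,pickle
from h import *
R=np.array([[-1,0,0],[0,1,0],[0,0,-1.]])
d=pickle.load(open("c0.pkl","rb"))
P=dict(L2=(.429,.334),L1=(.595,.096),S1=(.579,.347),S2=(.425,.221),V1=(.563,.215),V2=(.449,.105),LHa=(.57,-.179),LHb=(.433,-.186),SHa=(.572,-.028),SHb=(.418,-.032))
for i,p in enumerate([(.62,.32,.26),(.62,.14,.26),(.62,-.08,.26)]):
    arm.move_ptp(p,R);c=arm.camera("wrist");d["w%d"%i]=c
    cv2.imwrite(f"pics/w{i}.png",c["frame"][:,:,::-1])
    print(i,(-c["R"].T@c["t"]).round(3),{k:proj(c,[*v,0]).round().tolist() for k,v in P.items()},arm.read_state()["time"])
pickle.dump(d,open("c0.pkl","wb"))
cv2.imwrite("pics/w01.png",np.vstack([d["w0"]["frame"][:290,:,::-1],d["w1"]["frame"][:290,:,::-1]]))
E
```

```text
0 [0.547 0.322 0.439] {'L2': [328.0, 14.0], 'L1': [150.0, 150.0], 'S1': [337.0, 139.0], 'S2': [235.0, 10.0], 'V1': [237.0, 126.0], 'V2': [142.0, 31.0], 'LHa': [-61.0, 131.0], 'LHb': [-99.0, 16.0], 'SHa': [54.0, 133.0], 'SHb': [25.0, 3.0]} 2.075
1 [0.548 0.142 0.439] {'L2': [476.0, 13.0], 'L1': [284.0, 150.0], 'S1': [471.0, 138.0], 'S2': [383.0, 9.0], 'V1': [373.0, 126.0], 'V2': [288.0, 31.0], 'LHa': [75.0, 131.0], 'LHb': [48.0, 16.0], 'SHa': [190.0, 132.0], 'SHb': [174.0, 2.0]} 2.875
2 [ 0.548 -0.078  0.439] {'L2': [656.0, 14.0], 'L1': [447.0, 150.0], 'S1': [636.0, 138.0], 'S2': [564.0, 10.0], 'V1': [539.0, 126.0], 'V2': [466.0, 31.0], 'LHa': [241.0, 131.0], 'LHb': [229.0, 16.0], 'SHa': [355.0, 132.0], 'SHb': [356.0, 3.0]} 3.8083
```

View pics/w01.png

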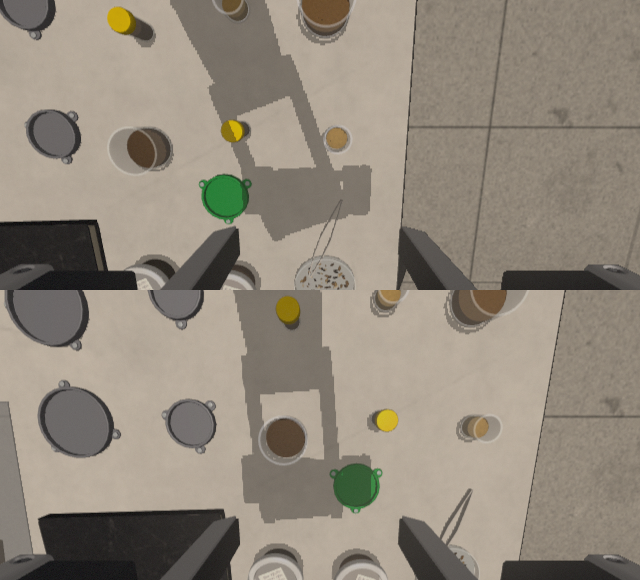

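View pics/w2.png

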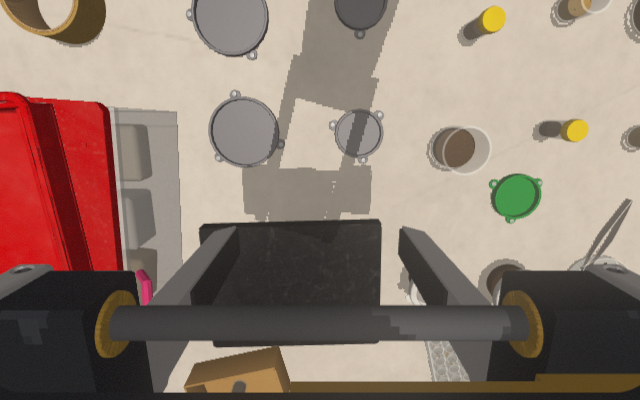

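```bash
python3 - <<'E'
from workcell import arm
import cv2,numpy as np,pickle
from h import *
R=np.array([[-1,0,0],[0,1,0],[0,0,-1.]])
d=pickle.load(open("c0.pkl","rb"))
for i,p in enumerate([(.49,.02,.26),(.49,.19,.26),(.49,.31,.26)]):
    arm.move_ptp(p,R);d["w%d"%(i+3)]=arm.camera("wrist")
pickle.dump(d,open("c0.pkl","wb"))
V=[d[k] for k in d if k[0]=="w" and k!="wrist"]
# holders: grey mask -> ellipse of the outer contour
H=dict(LHa=(.57,-.179,.0455),LHb=(.433,-.186,.0455),SHa=(.572,-.028,.0315),SHb=(.418,-.032,.0315))
def edge_free(c,x,y,w,h): return x>1 and y>1 and x+w<638 and y+h<(268 if c in V else 398)
for k,(x,y,r) in H.items():
    obs=[]
    for n in["top","side","w0","w1","w2","w3","w4"]:
        c=d[n];hv=cv2.cvtColor(c["frame"],cv2.COLOR_RGB2HSV)
        m=((hv[...,1]<26)&(hv[...,2]<150)&(hv[...,2]>40)).astype(np.uint8)
        m=cv2.morphologyEx(m,cv2.MORPH_OPEN,cv2.getStructuringElement(cv2.MORPH_ELLIPSE,(9,9)))
        p=proj(c,[x,y,.01])
        for q in cv2.findContours(m,cv2.RETR_EXTERNAL,cv2.CHAIN_APPROX_NONE)[0]:
            if cv2.pointPolygonTest(q,tuple(map(float,p)),False)>0 and edge_free(c,*cv2.boundingRect(q)):
                e=cv2.fitEllipse(cv2.convexHull(q));D=(c["R"]@[x,y,.01]+c["t"])[2]
                dia=max(e[1])*D/c["mtx"][0,0]
                ok=abs(dia-2*r)<.008
                print(k,n,np.round(e[0],1),"dia",round(dia,4),onplane(c,*e[0],.012).round(4),ok)
                if ok: obs.append((c,*e[0]))
    if len(obs)>1:print("   ",k,*[np.round(a,4) for a in tri(obs)])
# rims
G=dict(L2=(.429,.334,.0315,.062),L1=(.595,.096,.0295,.05),S1=(.579,.347,.0175,.045),S2=(.425,.221,.0175,.045))
for k,(x,y,r,h) in G.items():
    obs=[];res=[]
    for n in["w0","w1","w2","w3","w4","w5"]:
        c=d[n];p=proj(c,[x,y,h/2]);D=(c["R"]@[x,y,h]+c["t"])[2];rp=325*r/D
        w=int(rp*2.2);x0,y0=int(p[0])-w,int(p[1])-w
        if x0<0 or y0<0 or p[0]+w>640 or p[1]+w>290: continue
        g=cv2.resize(cv2.cvtColor(c["frame"],cv2.COLOR_RGB2GRAY)[y0:y0+2*w,x0:x0+2*w],None,fx=4,fy=4,interpolation=cv2.INTER_CUBIC)
        C=cv2.HoughCircles(g,cv2.HOUGH_GRADIENT_ALT,1.5,10,param1=120,param2=.6,minRadius=int(4*rp*.88),maxRadius=int(4*rp*1.15))
        hv=cv2.cvtColor(c["frame"],cv2.COLOR_RGB2HSV)
        m=np.zeros((400,640),np.uint8);m[y0:y0+2*w,x0:x0+2*w]=255
        m[~((hv[...,1]>75)&(hv[...,0]<24)&(hv[...,2]<200))]=0
        mo=cv2.moments(cv2.morphologyEx(m,cv2.MORPH_OPEN,np.ones((3,3))))
        rs=(mo["m10"]/mo["m00"],mo["m01"]/mo["m00"]) if mo["m00"] else None
        if rs: res.append((c,*rs))
        print(k,n,"pred",proj(c,[x,y,h]).round(1),round(rp,1),"hough",None if C is None else [(q[:3]/4+[x0,y0,0]).round(1).tolist() for q in C[0][:3]],"res",np.round(rs,1) if rs else None, onplane(c,*rs,.012).round(4) if rs else "")
    if len(res)>1:print("   residue",k,*[np.round(a,4) for a in tri(res)])
E
```

```text
Traceback (most recent call last):
ValueError: The truth value of an array with more than one element is ambiguous. Use a.any() or a.all()
```

```bash
cat > meas.py <<'E'
import cv2,numpy as np,pickle
from h import *
d=pickle.load(open("c0.pkl","rb"))
H=dict(LHa=(.57,-.179,.0455),LHb=(.433,-.186,.0455),SHa=(.572,-.028,.0315),SHb=(.418,-.032,.0315))
def edge_free(n,x,y,w,h): return x>1 and y>1 and x+w<638 and y+h<(268 if n[0]=="w" else 398)
for k,(x,y,r) in H.items():
    obs=[]
    for n in["top","side","w0","w1","w2","w3","w4"]:
        c=d[n];hv=cv2.cvtColor(c["frame"],cv2.COLOR_RGB2HSV)
        m=((hv[...,1]<26)&(hv[...,2]<150)&(hv[...,2]>40)).astype(np.uint8)
        m=cv2.morphologyEx(m,cv2.MORPH_OPEN,cv2.getStructuringElement(cv2.MORPH_ELLIPSE,(9,9)))
        p=proj(c,[x,y,.01])
        for q in cv2.findContours(m,cv2.RETR_EXTERNAL,cv2.CHAIN_APPROX_NONE)[0]:
            if cv2.pointPolygonTest(q,tuple(map(float,p)),False)>0 and edge_free(n,*cv2.boundingRect(q)):
                e=cv2.fitEllipse(cv2.convexHull(q));D=(c["R"]@[x,y,.01]+c["t"])[2]
                dia=max(e[1])*D/c["mtx"][0,0]
                ok=abs(dia-2*r)<.008
                print(k,n,np.round(e[0],1),"dia",round(dia,4),onplane(c,*e[0],.012).round(4),ok)
                if ok: obs.append((c,*e[0]))
    if len(obs)>1:print("   ",k,*[np.round(a,4) for a in tri(obs)])
G=dict(L2=(.429,.334,.0315,.062),L1=(.595,.096,.0295,.05),S1=(.579,.347,.0175,.045),S2=(.425,.221,.0175,.045))
for k,(x,y,r,h) in G.items():
    res=[];rim=[]
    for n in["w0","w1","w2","w3","w4","w5"]:
        c=d[n];p=proj(c,[x,y,h/2]);D=(c["R"]@[x,y,h]+c["t"])[2];rp=325*r/D
        w=int(rp*2.2);x0,y0=int(p[0])-w,int(p[1])-w
        if x0<0 or y0<0 or p[0]+w>640 or p[1]+w>290: continue
        g=cv2.resize(cv2.cvtColor(c["frame"],cv2.COLOR_RGB2GRAY)[y0:y0+2*w,x0:x0+2*w],None,fx=4,fy=4,interpolation=cv2.INTER_CUBIC)
        C=cv2.HoughCircles(g,cv2.HOUGH_GRADIENT_ALT,1.5,10,param1=120,param2=.6,minRadius=int(4*rp*.9),maxRadius=int(4*rp*1.15))
        hv=cv2.cvtColor(c["frame"],cv2.COLOR_RGB2HSV)
        m=np.zeros((400,640),np.uint8);m[y0:y0+2*w,x0:x0+2*w]=255
        m[~((hv[...,1]>75)&(hv[...,0]<24)&(hv[...,2]<200))]=0
        mo=cv2.moments(cv2.morphologyEx(m,cv2.MORPH_OPEN,np.ones((3,3))))
        rs=(mo["m10"]/mo["m00"],mo["m01"]/mo["m00"]) if mo["m00"] else None
        if rs: res.append((c,*rs))
        if C is not None: rim.append((c,*(C[0][0][:2]/4+[x0,y0])))
        print(k,n,"pred",proj(c,[x,y,h]).round(1),round(rp,1),"hough",None if C is None else [(q[:3]/4+[x0,y0,0]).round(1).tolist() for q in C[0][:3]],"res",np.round(rs,1) if rs else None, onplane(c,*rs,.012).round(4) if rs else "")
    if len(res)>1:print("   residue",k,*[np.round(a,4) for a in tri(res)])
    if len(rim)>1:print("   rim",k,*[np.round(a,4) for a in tri(rim)])
E
python3 meas.py
```

```text
LHa top [426.3 176.2] dia 0.094 [ 0.5705 -0.176   0.012 ] True
LHa side [390.1 277.3] dia 0.0886 [ 0.5651 -0.1837  0.012 ] True
LHa w1 [ 75.2 131.6] dia 0.1036 [ 0.5705 -0.1703  0.012 ] False
LHa w2 [246.6 131.3] dia 0.1 [ 0.5701 -0.1692  0.012 ] False
LHa w4 [ 58.2 224.2] dia 0.1029 [ 0.5666 -0.1702  0.012 ] False
    LHa [ 0.5712 -0.1775  0.0054] 0.0011
LHb top [434.2 232.7] dia 0.0949 [ 0.4333 -0.1846  0.012 ] True
LHb side [328.4 304.6] dia 0.0911 [ 0.4294 -0.1927  0.012 ] True
LHb w3 [160.9 123.7] dia 0.0989 [ 0.432  -0.1806  0.012 ] True
    LHb [ 0.4332 -0.1857  0.0042] 0.0016
SHa top [365.  176.2] dia 0.0642 [ 0.5719 -0.0272  0.012 ] True
SHa side [350.6 236.7] dia 0.0625 [ 0.5674 -0.0361  0.012 ] True
SHa w0 [ 53.4 133.8] dia 0.0745 [ 0.5725 -0.0193  0.012 ] False
SHa w1 [190.5 133. ] dia 0.0678 [ 0.5721 -0.0222  0.012 ] True
SHa w2 [356.9 131.2] dia 0.0654 [ 0.5698 -0.0272  0.012 ] True
SHa w3 [285.7 226.2] dia 0.0612 [ 0.5707 -0.0237  0.012 ] True
SHa w4 [165.1 226.8] dia 0.0696 [ 0.5704 -0.0226  0.012 ] True
    SHa [ 0.5727 -0.0262  0.0045] 0.0025
SHb top [368.3 240.1] d
[... 1280 characters left out ...]
5 0.012 ]
S1 w3 pred [568.5 241.3] 13.5 hough [[567.1, 237.1, 13.0]] res [553.5 232.3] [0.5789 0.3506 0.012 ]
S1 w4 pred [439.4 241.7] 13.5 hough None res [433.2 232. ] [0.5779 0.3501 0.012 ]
S1 w5 pred [346.9 241.8] 13.5 hough None res [344.1 233.7] [0.5804 0.346  0.012 ]
   residue S1 [0.5761 0.3456 0.0199] 0.002
S2 w3 pred [487.5 119.3] 14.8 hough [[477.5, 119.8, 14.2]] res [480.  118.4] [0.4245 0.2281 0.012 ]
S2 w4 pred [344.6 119.5] 14.9 hough [[345.9, 119.2, 13.9]] res [345.1 118.5] [0.4243 0.2241 0.012 ]
S2 w5 pred [242.8 119.7] 14.9 hough [[246.2, 120.4, 16.0]] res [248.3 118.9] [0.4246 0.2207 0.012 ]
   residue S2 [0.4243 0.223  0.0226] 0.0003
   rim S2 [0.4258 0.2217 0.022 ] 0.0028
```

```bash
sed -i 's/(9,9)))/(k9,k9)))/; s/^        p=proj(c,\[x,y,.01\])/        p=proj(c,[x,y,.01])/; s/^        m=((hv\[...,1\]<26)/        k9=int(.5*r*2*c["mtx"][0,0]\/(c["R"]@[x,y,.01]+c["t"])[2])|1\n&/; s/rp\*.9),/rp*.91),/; s/rp\*1.15))/rp*1.02))/; s/param1=120,param2=.6/param1=80,param2=.35/' meas.py; python3 meas.py | grep -v "False"|cut -c1-190; python3 - <<'E'
import pickle
from h import *
d=pickle.load(open("c0.pkl","rb"))
print(tri([(d["w3"],587.8,121),(d["w4"],442.1,121),(d["w5"],335.6,122.1)]))
E
```

```text
LHa top [426.4 176.1] dia 0.0922 [ 0.5708 -0.1762  0.012 ] True
LHa side [389.9 277.1] dia 0.086 [ 0.565 -0.183  0.012] True
LHa w1 [ 75.5 131.9] dia 0.0973 [ 0.5709 -0.1701  0.012 ] True
LHa w2 [235.8 136.2] dia 0.0888 [ 0.5765 -0.1836  0.012 ] True
LHa w3 [179.4 226.1] dia 0.0987 [ 0.5709 -0.1715  0.012 ] True
LHa w4 [ 58.2 225.7] dia 0.0976 [ 0.5688 -0.1706  0.012 ] True
    LHa [ 0.573  -0.1784  0.0038] 0.008
LHb top [434.3 232.8] dia 0.0942 [ 0.4331 -0.1848  0.012 ] True
LHb side [328.5 304.7] dia 0.0902 [ 0.4295 -0.1928  0.012 ] True
LHb w3 [161.9 124.4] dia 0.0943 [ 0.4328 -0.1794  0.012 ] True
    LHb [ 0.4336 -0.1854  0.0036] 0.002
SHa top [365.  176.1] dia 0.0629 [ 0.5721 -0.0272  0.012 ] True
SHa side [350.6 236.6] dia 0.061 [ 0.5675 -0.036   0.012 ] True
SHa w1 [190.3 133.2] dia 0.067 [ 0.5723 -0.0224  0.012 ] True
SHa w4 [165.1 227.2] dia 0.0655 [ 0.5709 -0.0227  0.012 ] True
    SHa [ 0.5735 -0.0267  0.0041] 0.0015
SHb top [368.5 239.9] dia 0.064 [ 0.4181 -0.0298  0.012 ] True
SHb side [284.7 258.4] dia 0.0622 [ 0.4147 -0.0381  0.012 ] True
SHb w3 [280.2 112. ] dia 0.06
[... 1187 characters left out ...]
] res [553.5 232.3] [0.5789 0.3506 0.012 ]
S1 w4 pred [439.4 241.7] 13.5 hough None res [433.2 232. ] [0.5779 0.3501 0.012 ]
S1 w5 pred [346.9 241.8] 13.5 hough None res [344.1 233.7] [0.5804 0.346  0.012 ]
   residue S1 [0.5761 0.3456 0.0199] 0.002
   rim S1 [0.5723 0.3298 0.0561] 0.0059
S2 w3 pred [487.5 119.3] 14.8 hough None res [480.  118.4] [0.4245 0.2281 0.012 ]
S2 w4 pred [344.6 119.5] 14.9 hough None res [345.1 118.5] [0.4243 0.2241 0.012 ]
S2 w5 pred [242.8 119.7] 14.9 hough [[245.9, 120.0, 14.2], [252.2, 120.8, 14.0]] res [248.3 118.9] [0.4246 0.2207 0.012 ]
   residue S2 [0.4243 0.223  0.0226] 0.0003
(array([0.42678126, 0.33025153, 0.05770502]), np.float64(0.0010005620651145038))
```

```bash
cat > act.py <<'E'
from workcell import arm
import numpy as np
RY=np.array([[-1,0,0],[0,1,0],[0,0,-1.]])   # closes along y
RX=np.array([[0,1,0],[1,0,0],[0,0,-1.]])    # closes along x, camera to +y
ZT=.17
def pick(p,R,z,opening,dia):
    arm.gripper_to(opening)
    arm.move_ptp([*p,ZT],R); arm.move_l([*p,z+.03],.15)
    hit=arm.move_l([*p,z],.05,guard=5)
    arm.gripper_to(dia-.012,f_grip=15)
    s=arm.read_state();print("pick hit",hit,"w",s["grip_width"],"f",s["grip_force"],s["position"].round(4) if hasattr(s["position"],"round") else s["position"])
    ok=abs(s["grip_width"]-dia)<.005
    if not ok: print("BAD GRASP"); return False
    arm.move_l([*p,ZT],.12); print("lifted w",arm.read_state()["grip_width"],arm.read_state()["grip_force"]); return True
def place(q,R,z,opening):
    cur=np.array(arm.read_state()["position"]);mid=[*q,ZT]
    arm.move_l(mid,.2,frame=R); arm.move_l([*q,z+.024],.12); arm.dwell(.2)
    hit=arm.move_l([*q,z-.001],.02,guard=2)
    s=arm.read_state();print("place hit",hit,np.round(s["position"],4),np.round(s["contact_force"],2),s["grip_width"])
    return hit
def release(q,opening):
    arm.gripper_to(opening);arm.dwell(.2)
    arm.move_l([*q,ZT],.12);print("t",arm.read_state()["time"])
E
python3 - <<'E'
from act import *
import cv2
for p,R in[((.571,-.177,.17),RX),((.427,.3303,.02),RX),((.433,-.185,.02),RY),((.5765,.3457,.014),RY)]:
    j=arm.inverse_kinematics(p,R);print(None if j is None else np.round(j,1))
if pick((.590,.1005),RY,.016,.085,.059):
    place((.433,-.185),RY,.020,.075)
    for n in("side","top"):cv2.imwrite(f"pics/{n}1.png",arm.camera(n)["frame"][:,:,::-1])
E
```

```text
[-25.5  16.3  87.2  -0.   76.6 -25.5]
[ 28.5  20.7 101.6  -0.   57.7  28.5]
[ -33.7   13.6  111.3   -0.    55.1 -123.7]
[ 23.6  34.5  81.3  -0.   64.2 -66.4]
pick hit False w 0.0579226128249508 f 15.000200117723725 [0.5902 0.1005 0.0163]
lifted w 0.05807829574319161 14.999909421380835
place hit True [ 0.4328 -0.1849  0.0202] [0.16 0.24 4.39] 0.0578775063526895
```

```bash
python3 - <<'E'
from act import *
import cv2
release((.433,-.185),.074)
if pick((.427,.3303),RX,.020,.088,.063):
    if place((.571,-.177),RX,.024,.078) and arm.read_state()["position"][2]<.028:
        release((.571,-.177),.078)
        a=[arm.camera(n)["frame"][:,:,::-1] for n in("side","top")]
        cv2.imwrite("pics/c2.png",np.vstack([a[0][100:400,80:560],a[1][120:290,150:630]]))
E
```

```text
t 17.4417
pick hit False w 0.06215105644746313 f 15.000086649670266 [0.4272 0.3304 0.0203]
lifted w 0.06201802044902671 14.999954893137328
place hit True [ 0.5708 -0.1769  0.0243] [-0.84  0.86  4.87] 0.06215363125040574
t 31.0667
```

View pics/c2.png

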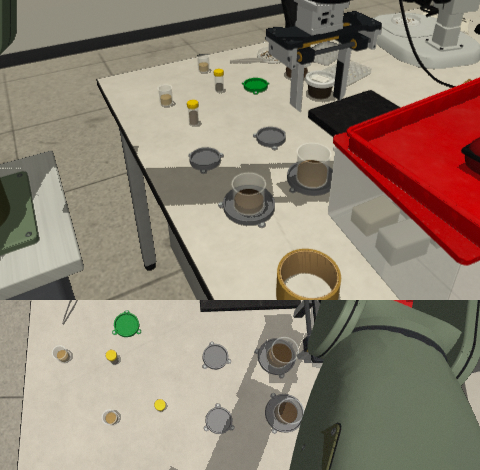

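```bash
python3 - <<'E'
from act import *
import cv2
from h import *
for k,(x,y) in dict(S1=(.5765,.3457),S2=(.4245,.2228)).items():
    rim=[];tiles=[]
    for dy in(-.05,.05):
        arm.move_ptp([x+.03,y+dy,.17],RY);c=arm.camera("wrist")
        p=proj(c,[x,y,.045]);D=(c["R"]@[x,y,.045]+c["t"])[2];rp=325*.0175/D
        x0,y0=(p-40).astype(int)
        im=cv2.resize(c["frame"][y0:y0+80,x0:x0+80],None,fx=4,fy=4,interpolation=cv2.INTER_CUBIC)
        g=cv2.cvtColor(im,cv2.COLOR_RGB2GRAY)
        C=cv2.HoughCircles(g,cv2.HOUGH_GRADIENT_ALT,1.5,15,param1=60,param2=.3,minRadius=int(3.7*rp),maxRadius=int(4.3*rp))
        C=[] if C is None else C[0]
        for q in C: cv2.circle(im,(int(q[0]),int(q[1])),int(q[2]),(255,0,0),1)
        print(k,p.round(1),round(rp,1),[(q/4+[x0,y0,0]).round(1).tolist() for q in C])
        if len(C): rim.append((c,*(min((q[:2]/4+[x0,y0] for q in C),key=lambda q:np.hypot(*(q-p))))))
        tiles.append(im)
    if len(rim)==2: print("rim",*[np.round(a,4) for a in tri(rim)])
    cv2.imwrite(f"pics/rim{k}.png",np.hstack(tiles)[:,:,::-1])
a=np.vstack([cv2.imread(f"pics/rim{k}.png") for k in("S1","S2")]);cv2.imwrite("pics/rim.png",cv2.resize(a,(600,600)))
E
```

```text
S1 [371.8 159.6] 18.7 [[371.9, 158.0, 18.4]]
S1 [263.8 160.1] 18.7 [[264.2, 160.9, 18.3]]
rim [0.5762 0.346  0.0441] 0.0011
S2 [370.2 158.5] 18.6 [[370.9, 157.0, 18.9]]
S2 [262.4 159.9] 18.7 [[264.4, 160.2, 18.6]]
rim [0.4244 0.224  0.0413] 0.0009
```

View pics/rim.png

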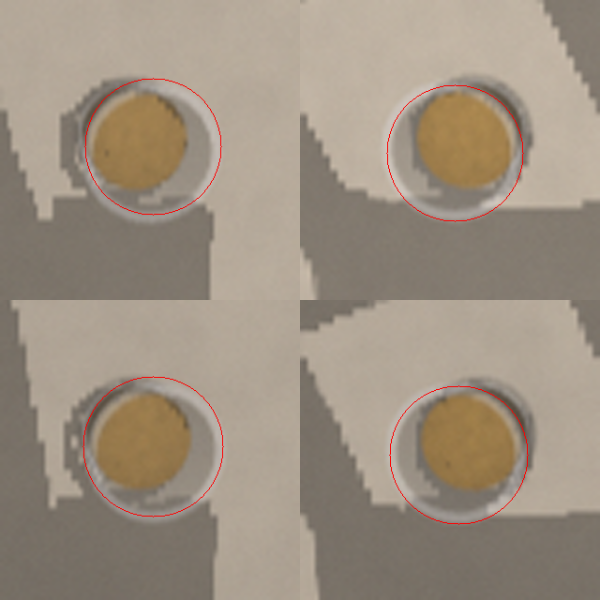

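The wrist crops show both small rims, at (372,158)/(264,161) for S1 and (371,157)/(264,160) for S2. They triangulate to about 44 and 41 mm high, which agrees with the stated 45 mm.

```bash
python3 - <<'E'
from act import *
import cv2
for p,q in[((.5765,.346),(.5725,-.027)),((.4245,.2235),(.418,-.029))]:
    if not pick(p,RY,.014,.065,.035): break
    if not(place(q,RY,.018,.05) and arm.read_state()["position"][2]<.022): print("STOP");break
    release(q,.050)
else:
    arm.move_ptp([.45,.25,.25],RY);arm.dwell(.5)
    a=[arm.camera(n)["frame"][:,:,::-1] for n in("side","top")]
    cv2.imwrite("pics/c3.png",np.vstack([a[0][100:400,80:560],a[1][120:290,150:630]]))
E
```

```text
pick hit False w 0.03401706313267801 f 15.000105351791717 [0.5766 0.346  0.0141]
lifted w 0.033705152333763075 15.000004578614607
place hit True [ 0.5723 -0.027   0.018 ] [-1.31  0.15  3.78] 0.034137657463202284
t 46.6
pick hit False w 0.033850368719528574 f 15.000033662072383 [0.4246 0.2235 0.0141]
lifted w 0.033692649232145155 14.99999417719664
place hit True [ 0.4179 -0.029   0.018 ] [ 0.7  -0.13  5.01] 0.033945753694840965
t 58.0167
```

View pics/c3.png

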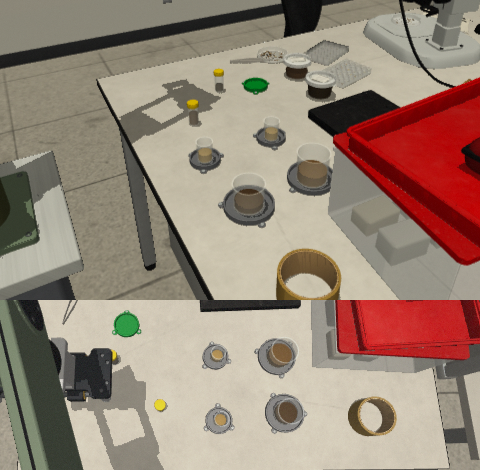

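All four glasses stand upright in their own-size holders. In the side crop they are at (248,195), (313,165), (205,152) and (270,130). Both vials still stand, at (219,80) and (192,110).

```bash
python3 -c "
from workcell import arm
print(arm.job_done())"
```

```text
the job is handed in; nothing more can be done
None
```

I stood all four glasses upright in holders of their own size, the large pair first, left both vials standing, and handed the job in at about 60 s; the hand-in gave no verdict.

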